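# Slide the slotted gear onto the keyed spindle

## Robot

A 7-joint arm with a two-finger parallel gripper is mounted at the origin on a cart in front of the work surface, level with it; the furniture and walls round the work are solid. World frame = base frame: x ahead of the robot, y to its left, z up, the work surface at z = 0. Lengths are in m, angles in rad, forces in N, time in s.
With the tool pointing down it reaches from about 0.35 to 0.9 m from the base axis. Payload 7.2 kg.
Tool frame: the origin (TCP) lies between the finger pads; the fingertips stand 25 mm ahead of it and the grasp point (between the pads) lies 6 mm ahead of it; x points along the fingers, y is the direction in which the jaws open and shut, and the axes are right-handed (so a half turn about x gives the same grasp; the last joint's range is limited). The gripper opens to 88 mm and grips with 3 to 60 N. Pads are 20 mm wide; open, the fingers measure 115 mm over their backs; the gripper's body (75 mm by 178 mm) begins 61 mm behind the grasp point.
Start: joints at [1.239, 0.411, -0.013, 1.596, 0.006, 1.134, -0.082], TCP at [0.163, -0.603, 0.248] pointing down, gripper open.
Joint ranges: [-2.95, 2.95], [-0.29, 1.99], [-1.47, 1.44], [0.14, 2.54], [-1.03, 4.17], [0.13, 1.85], [-2.86, 2.86]. Speed limits (rad/s): [2.39, 2.39, 3.01, 3.01, 3.14, 3.14, 3.14].

## Interface

Orientations are given as a rotation vector (axis times angle).
In Python, from station import get_obs, snapshot, camera_info, job_done gives the robot as it stands. The module is installed in compiled form; this text tells all that it offers.
- The arm moves only by the shell command python3 -m creep 'ROWS' [FORCE]. ROWS is JSON, a list of rows, each an object of numbers: "ax", "ay", "az": the turn, a rotation vector about the world's x, y, z in rad; "dx", "dy", "dz": the shift along the world's x, y, z in cm; "hand": the opening, from 0 (shut) to 1 (fully open). In form: [{"ax": .., "ay": .., "az": .., "dx": .., "dy": .., "dz": .., "hand": ..}, ...]. A call has 1 to 12 rows; each row is the pose to reach, as a shift and turn from the pose commanded when the call began; what a row does not reach only later rows make up. A row lasts 1/12 s, in which the tool goes at most 41.7 mm and 7.16 degrees, less where a joint would pass 70% of its speed; a pose out of reach is approached as far as the arm can. A call with a gripper value outside its range is refused whole. The fingers move at their own pace and stop on an object; FORCE is the grip in N (left out, the last holds). Time passes only in rows, so rows that repeat a pose let the fingers close. It gives the time, the measured TCP pose, the force and the opening at its end, in the units of the state.
- get_obs(): the state, without advancing time (a new reading comes with each control period).
- snapshot(name): name is "side" or "top"; returns (picture, depth): 400x640x3 uint8, red, green, blue; 400x640 float32, m along the optical axis (not along the pixel's ray), 0 where there is no reading.
- camera_info(name): a dict with "K" (3x3 intrinsics, pixels), "R" (3x3) and "t" (3): a world point X has camera coordinates R X + t. Camera axes: x right, y down, z forward; pixel columns grow to the right and rows downward; lengths in m; the calibration is good to about 2 mm. A picture is of the moment at which its call begins. camera_info takes no time and is no camera call.
- job_done(): hands the job in, once; it reports no verdict.
The state is a dict: "t": time; "joint_pos": joint angles; "qvel": joint speeds; "joint_torque": joint torques, N m; "eef_pos": TCP position; "ee_rot": TCP orientation; "wrist_force": force on the tool from outside, world axes, zero at the start; "moment": the same for the moment, N m; "opening": opening from 0.0 (shut) to 1.0 (fully open).
Only numpy, scipy, OpenCV 4.12 (cv2) and the standard library are available. Lean on these libraries where they do the work, as an engineer would, in place of code of your own. Each camera call takes 0.05 s, during which the arm holds its last target.

## Task

Fit the gear that has a slot cut right across its collar onto the upright keyed spindle: turn it so that its slot lines up with the two keys of the spindle, slide it fully home on the shoulder and let go. Leave the other gear, with the small round bore and no slot, where it lies.

Things in the scene. Friction and masses are not known exactly. Their poses are not given: they have to be found in the camera images.
- slotted_gear: steel gear lying flat: toothed flange 90 mm across, 12 mm thick; above it a 60 mm collar up to 52 mm above the underside, with two flats 46 mm apart facing its +y and -y (grip these, 14 to 52 mm up). Through it go a 30 mm bore and, along its x axis, a slot 20 mm wide, open at both ends of the collar, 54 mm long in the flange. A half turn fits the same. Origin: centre of underside, z up. 0.35 kg
- plain_gear: the other steel gear: same flange, collar, flats and height, but with a plain round 16 mm bore and no slot; it fits nothing here and stays where it lies. Origin: centre of the underside
- spindle_stand: fixed: grey foot 110 mm across, steel shoulder 68 mm across with its top 28 mm above the table, upright spindle 22 mm across whose tapered nose ends 44 mm above the shoulder. Two keys 8 mm thick reach 24 mm from the axis along its +x and -x and 28 mm above the shoulder, top 8 mm tapered. The gear's x fits along this x with 14 degrees and 4 mm of play. Origin: axis at the table, z up
- spindle_seat (a point): point on the spindle axis at the top of the shoulder, where the underside of the gear finally rests, 28 mm above the table

How it is judged:
At the end, for the whole second after the job is handed in: the slotted gear is on the spindle, axis within 10 mm of the spindle's, slot along the keys within 20 degrees, its underside within 6 mm of the shoulder, level within 7 degrees and at rest (horizontal distance between slotted_gear and spindle_seat below 0.01 m and z of slotted_gear in the frame of spindle_seat between -0.006 and 0.006 m and angle between the x axis of slotted_gear and the x axis of spindle_stand, either way round below 0.35 rad and angle between slotted_gear's own z axis and vertical below 0.12 rad and linear speed of slotted_gear below 0.02 m/s); the robot touches nothing.
It fails at once if the plain gear is shifted by more than 30 mm (distance of plain_gear from where it was at the start of the episode above 0.03 m).
It also fails if it takes over 40 s, if anything falls off the work surface, if the arm or the gripper's body presses on something with over 40 N, if the wrist force passes 120 N, or if a joint passes its speed limit or range.

## Working session

There is one attempt and no reset: what is moved stays moved. The work goes in short steps, Python scripts to look and compute and a shell command to move; the robot and the scene stay as the last step left them, time stands still between calls to the robot, and variables do not carry over. Pictures are saved under pics/ and viewed, and the job is handed in when it is done.

```bash
mkdir -p pics
python3 - <<'E'
from station import *
import cv2,numpy as np
o=get_obs();print(o)
for n in("side","top"):
    p,d=snapshot(n);cv2.imwrite(f"pics/{n}0.png",p[...,::-1]);np.savez(f"{n}0.npz",p=p,d=d)
    c=camera_info(n);print(n,c, -np.array(c["R"]).T@c["t"])
E
```

```text
{'t': 0.0, 'joint_pos': array([ 1.23877455,  0.4118673 , -0.01272423,  1.59706745,  0.00561246,
        1.13431872, -0.08221545]), 'qvel': array([ 1.29210599e-03,  9.28179363e-05, -1.95298099e-03, -6.30774416e-04,
        3.12686427e-04,  4.83293188e-04, -8.80751623e-05]), 'joint_torque': array([-1.13170809e-04, -5.87957990e+01,  6.41629156e-01, -2.91076434e+01,
       -5.38214750e-02,  1.82320381e-02,  1.14002164e-04]), 'eef_pos': array([ 0.16281898, -0.60291498,  0.24681974]), 'ee_rot': array([ 2.08090513,  0.2778406 , -2.08160706]), 'wrist_force': array([ 0.40261798, -0.07850585, -0.46688773]), 'moment': array([ 0.02801561, -0.00039751, -0.03739802]), 'opening': 0.9991596454181522}
side {'K': array([[510.54220246,   0.        , 324.12167335],
       [  0.        , 510.54220246, 190.73560441],
       [  0.        ,   0.        ,   1.        ]]), 'R': array([[-0.91213981, -0.40933526,  0.0211094 ],
       [-0.28584096,  0.59835126, -0.74851233],
       [ 0.29376166, -0.68878183, -0.66278479]]), 't': array([0.4430294 , 0.18203924, 0.94706705])} [0.17792703 0.72474672 0.75460817]
top {'K': array([[361.90952526,   0.        , 321.68684429],
       [  0.        , 361.90952526, 199.36578017],
       [  0.        ,   0.        ,   1.        ]]), 'R': array([[ 0.10414444, -0.99455657, -0.00334074],
       [-0.97047677, -0.10088704, -0.21908134],
       [ 0.21755175,  0.02605821, -0.97570088]]), 't': array([-0.02745389,  0.50142339,  0.78943901])} [0.31773508 0.00271131 0.88001713]
```

View pics/side0.png

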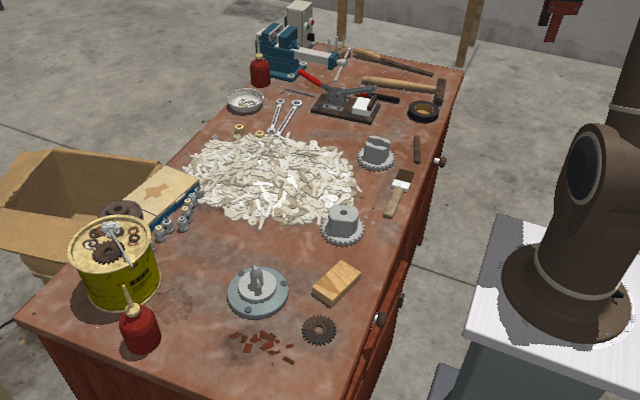

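View pics/top0.png

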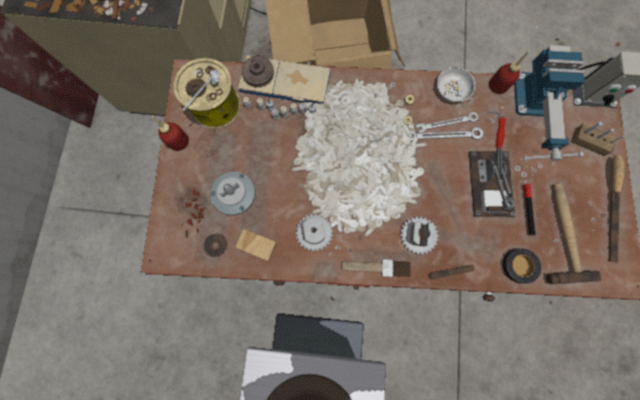

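The side view has the slotted gear at about (376,152), the plain gear at (342,224) and the spindle at (257,287). In the top view they are at (419,236), (314,232) and (232,192). Next I'll zoom in and measure.

```bash
cat > h.py <<'E'
import numpy as np,cv2
from station import camera_info
def world(n,d):
    c=camera_info(n);K,R,t=[np.array(c[k]) for k in"KRt"]
    v,u=np.mgrid[:400,:640]
    P=np.stack([(u-K[0,2])/K[0,0]*d,(v-K[1,2])/K[1,1]*d,d],-1)
    return (P-t)@R
def ray(n,u,v,z):
    c=camera_info(n);K,R,t=[np.array(c[k]) for k in"KRt"]
    C=-R.T@t;r=R.T@np.linalg.solve(K,[u,v,1.]);return C+r*(z-C[2])/r[2]
E
python3 - <<'E'
from h import *
B={"side":[(376,152),(342,224),(257,287)],"top":[(419,236),(314,232),(232,192)]}
for n in B:
    z=np.load(f"{n}0.npz");p,d=z["p"],z["d"];W=world(n,d)
    row=[]
    for (u,v),nm in zip(B[n],["slot","plain","stand"]):
        s=45 if n=="side" else 32
        row.append(cv2.resize(p[v-s:v+s,u-s:u+s,::-1],(266,266),interpolation=cv2.INTER_CUBIC))
        w=W[v-s:v+s,u-s:u+s].reshape(-1,3); w=w[d[v-s:v+s,u-s:u+s].ravel()>0]
        c0=ray(n,u,v,.02)
        w=w[np.hypot(*(w[:,:2]-c0[:2]).T)<.075]
        for lo,hi in [(-.01,.004),(.006,.016),(.016,.024),(.024,.034),(.045,.06),(.06,.08)]:
            q=w[(w[:,2]>lo)&(w[:,2]<hi)]
            if len(q)>5: print(n,nm,lo,hi,len(q),"mean",q.mean(0).round(4),"mid",((q.min(0)+q.max(0))/2)[:2].round(4),"ext",(np.ptp(q,axis=0))[:2].round(3))
    cv2.imwrite(f"pics/crop_{n}.png",np.hstack(row))
E
```

```text
side slot -0.01 0.004 973 mean [ 4.437e-01 -2.038e-01  2.000e-04] mid [ 0.4484 -0.218 ] ext [0.148 0.147]
side slot 0.006 0.016 369 mean [ 0.4425 -0.1979  0.0114] mid [ 0.4465 -0.2083] ext [0.133 0.087]
side slot 0.016 0.024 62 mean [ 0.4454 -0.1977  0.0203] mid [ 0.4463 -0.2092] ext [0.056 0.039]
side slot 0.024 0.034 94 mean [ 0.4414 -0.2011  0.0288] mid [ 0.4476 -0.2114] ext [0.057 0.041]
side slot 0.045 0.06 230 mean [ 0.4458 -0.2136  0.0504] mid [ 0.4468 -0.2135] ext [0.056 0.05 ]
side plain -0.01 0.004 1573 mean [4.182e-01 5.900e-02 2.000e-04] mid [0.4287 0.0392] ext [0.148 0.148]
side plain 0.006 0.016 705 mean [0.4392 0.0426 0.0109] mid [0.444 0.025] ext [0.12  0.114]
side plain 0.016 0.024 78 mean [0.4201 0.0546 0.0197] mid [0.4236 0.0473] ext [0.055 0.033]
side plain 0.024 0.034 108 mean [0.4213 0.0551 0.0291] mid [0.4247 0.0454] ext [0.053 0.038]
side plain 0.045 0.06 477 mean [0.4272 0.0397 0.0514] mid [0.428  0.0378] ext [0.06  0.053]
side stand -0.01 0.004 1900 mean [4.991e-01 2.630e-01 2.000e-04] mid [0.5059 0.2492] ext [0.149 0.15 ]
side stand 0.006 0.016 950 mean [0.
[... 1235 characters left out ...]
0.0301 0.0295] mid [0.4185 0.0268] ext [0.037 0.033]
top plain 0.045 0.06 430 mean [0.4291 0.0366 0.052 ] mid [0.43   0.0363] ext [0.059 0.052]
top stand -0.01 0.004 1216 mean [5.003e-01 2.398e-01 1.000e-04] mid [0.5052 0.2461] ext [0.149 0.149]
top stand 0.006 0.016 586 mean [0.5018 0.2441 0.0134] mid [0.5056 0.2484] ext [0.108 0.11 ]
top stand 0.016 0.024 320 mean [0.5007 0.2428 0.0175] mid [0.5073 0.2498] ext [0.094 0.101]
top stand 0.024 0.034 446 mean [0.504  0.2458 0.0281] mid [0.506  0.2487] ext [0.067 0.068]
top stand 0.045 0.06 70 mean [0.5042 0.2453 0.0529] mid [0.5067 0.2489] ext [0.036 0.039]
top stand 0.06 0.08 51 mean [0.5047 0.2473 0.0657] mid [0.5054 0.2483] ext [0.017 0.017]
```

```bash
python3 -c "
import cv2,numpy as np
cv2.imwrite('pics/crops.png',np.vstack([cv2.imread('pics/crop_side.png'),cv2.imread('pics/crop_top.png')]))"
```

```text
(no output)
```

View pics/crops.png

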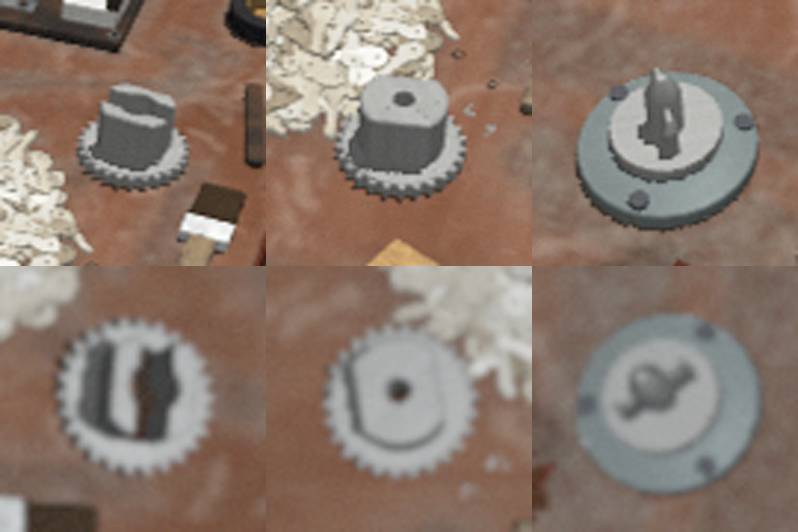

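Run:
```python
from h import *
allg={}
for n in("side","top"):
    z=np.load(f"{n}0.npz");d=z["d"];W=world(n,d);w=W[d>0]
    def sel(c,r,lo,hi): return w[(np.hypot(*(w[:,:2]-c).T)<r)&(w[:,2]>lo)&(w[:,2]<hi)]
    for nm,c,lo in(("slot",[.447,-.2145],.047),("plain",[.429,.037],.047)):
        q=sel(c,.04,lo,.058)
        print(n,nm,"rect mm",cv2.minAreaRect((q[:,:2]*1000).astype(np.float32)))
        q=sel(c,.05,.006,.016);print("  flange circle",cv2.minEnclosingCircle((q[:,:2]*1000).astype(np.float32)))
        if nm=="slot":
            q=sel(c,.04,lo,.058)
            # split in two lands by k-means and fit a line to each
            _,lab,cen=cv2.kmeans((q[:,:2]*1000).astype(np.float32),2,None,(3,50,.01),5,0)
            print("  lands",cen.round(1).tolist(),"mid",cen.mean(0),"normal deg",np.degrees(np.arctan2(*(cen[1]-cen[0])[::-1])))
            for k in(0,1):
                vx,vy,_,_=cv2.fitLine((q[lab.ravel()==k][:,:2]*1000).astype(np.float32),cv2.DIST_L2,0,.01,.01).ravel();print("  land dir",np.degrees(np.arctan2(vy,vx)),(lab==k).sum())
    c=[.5055,.2487]
    q=sel(c,.03,.036,.057);vx,vy,x,y=cv2.fitLine((q[:,:2]*1000).astype(np.float32),cv2.DIST_HUBER,0,.01,.01).ravel()
    print(n,"key dir",np.degrees(np.arctan2(vy,vx)),len(q),"rect",cv2.minAreaRect((q[:,:2]*1000).astype(np.float32)))
    q=sel(c,.05,.026,.031);print("  shoulder",cv2.minEnclosingCircle((q[:,:2]*1000).astype(np.float32)))
    q=sel(c,.03,.068,.08);print("  nose",q.mean(0),len(q))
```

```text
side slot rect mm ((446.3654479980469, -213.58047485351562), (55.900943756103516, 49.62586212158203), 1.279404878616333)
  flange circle ((447.2176818847656, -215.09007263183594), 45.22212600708008)
  lands [[446.5, -198.8000030517578], [445.20001220703125, -230.3000030517578]] mid [ 445.86108 -214.56601] normal deg -92.49034
  land dir 0.54568124 104
  land dir -3.894794 94
side plain rect mm ((428.0152587890625, 37.45582962036133), (58.80759048461914, 47.822967529296875), 15.904693603515625)
  flange circle ((427.91259765625, 38.34001159667969), 46.18978500366211)
side key dir -46.691216 135 rect ((504.9941711425781, 248.6286163330078), (21.255237579345703, 47.56915283203125), 23.308786392211914)
  shoulder ((504.6468811035156, 248.18124389648438), 34.44322204589844)
  nose [0.50446486 0.24913428 0.07016864] 24
top slot rect mm ((448.0291442871094, -215.80929565429688), (46.50928497314453, 53.90408706665039), 88.01134490966797)
  flange circle ((448.7704772949219, -215.58908081054688), 45.02613830566406)
  lands [[447.5, -231.8000030517578], [448.3999938964844, -198.89999389648438]] mid [ 447.9771  -215.35733] normal deg 88.43712
  land dir -2.3483374 117
  land dir -2.3570585 121
top plain rect mm ((429.78955078125, 36.66681671142578), (58.88773727416992, 45.662025451660156), 15.974823951721191)
  flange circle ((430.4986267089844, 35.72534942626953), 46.23817825317383)
top key dir -50.042118 82 rect ((505.1474304199219, 247.61927795410156), (18.695539474487305, 47.590843200683594), 30.37922477722168)
  shoulder ((505.8066101074219, 247.9702911376953), 33.83102798461914)
  nose [0.50507036 0.24763274 0.07018515] 19
```

The gear's centre and yaw agree between views: about (0.4477, −0.2150), −2°. The key angle ranges from −47° to −67°, so I'll refine it using only the key ends.

Run:
```python
from h import *
for n in("side","top"):
    z=np.load(f"{n}0.npz");d=z["d"];W=world(n,d);p=z["p"]
    c=np.array([.5052,.2482])
    r=np.hypot(*(W[...,:2]-c).transpose(2,0,1))
    for lo,hi in((.034,.058),(.047,.058)):
        m=(d>0)&(r>.0135)&(r<.027)&(W[...,2]>lo)&(W[...,2]<hi)
        q=W[m][:,:2]-c;a=np.degrees(np.arctan2(q[:,1],q[:,0]))
        A=a[a<0];Bb=a[a>0]
        e=[q[a<0].mean(0),q[a>0].mean(0)];v=e[0]-e[1]
        print(n,lo,len(A),len(Bb),"ends",np.median(A),np.median(Bb)-180,"line",np.degrees(np.arctan2(v[1],v[0])),"mid mm",(c+sum(e)/2)*1000)
    # by colour: darker than shoulder
    u0,v0=(257,284) if n=="side" else (232,191)
    cc=camera_info(n)
    s=60;c2=p[v0-s//2:v0+s//2,u0-s//2:u0+s//2,::-1]
    cv2.imwrite(f"pics/k_{n}.png",cv2.resize(c2,(400,400),interpolation=cv2.INTER_CUBIC))
cv2.imwrite("pics/k.png",np.hstack([cv2.imread("pics/k_side.png"),cv2.imread("pics/k_top.png")]))
```

```text
side 0.034 10 56 ends -47.15379791121862 -50.18346730646891 line -48.99351600421735 mid mm [505.59082674 248.39693008]
side 0.047 9 36 ends -48.66433745397667 -49.14002675525015 line -49.178753557080704 mid mm [505.53096364 248.05059043]
top 0.034 25 22 ends -55.491253673178996 -44.95630143394237 line -49.594842863608704 mid mm [504.41631272 247.06246565]
top 0.047 14 15 ends -51.55364859545626 -45.715967956398856 line -49.55507026988562 mid mm [504.92436898 247.6230056 ]
```

View pics/k.png

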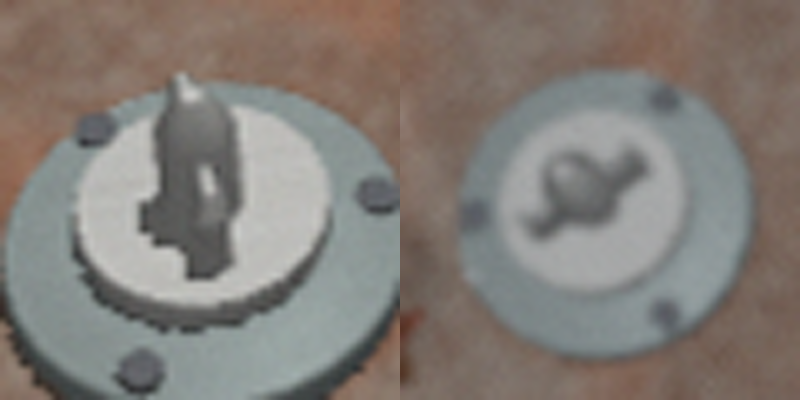

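Run:
```python
import numpy as np
from scipy.spatial.transform import Rotation as R
from station import get_obs
o=get_obs();M=R.from_rotvec(o["ee_rot"]).as_matrix();print(M.round(3))
y=M[:,1];print("jaw yaw",np.degrees(np.arctan2(y[1],y[0])))
print("to gear",(np.array([.4477,-.215,.16])-o["eef_pos"])*100)
```

```text
[[-0.     0.261 -0.965]
 [ 0.001 -0.965 -0.261]
 [-1.    -0.001  0.   ]]
jaw yaw -74.88398931620662
to gear [28.4846057  38.79805732 -8.69137441]
```

Key direction is −49.3° and gear yaw is −2°. I'll grip with a −17° turn, then turn +132.7° while carrying, which is the equivalent half turn and keeps joint 7 near its centre. First I move over the gear.

```bash
python3 -m creep '[{"dx":2.4,"dy":3.2,"az":-0.03},{"dx":4.8,"dy":6.5,"az":-0.06},{"dx":7.1,"dy":9.7,"az":-0.09},{"dx":9.5,"dy":12.9,"az":-0.12},{"dx":11.9,"dy":16.2,"az":-0.15},{"dx":14.2,"dy":19.4,"az":-0.18},{"dx":16.6,"dy":22.6,"az":-0.21},{"dx":19,"dy":25.9,"az":-0.24},{"dx":21.4,"dy":29.1,"az":-0.27},{"dx":23.7,"dy":32.3,"az":-0.3},{"dx":26.1,"dy":35.6,"az":-0.3},{"dx":28.5,"dy":38.8,"az":-0.3}]'
```

```text
validation failed for argument at $[0]...
```

```bash
python3 -m creep '[{"ax":0,"ay":0,"az":-0.03,"dx":2.4,"dy":3.2,"dz":0,"hand":1},{"ax":0,"ay":0,"az":-0.06,"dx":4.8,"dy":6.5,"dz":0,"hand":1},{"ax":0,"ay":0,"az":-0.09,"dx":7.1,"dy":9.7,"dz":0,"hand":1},{"ax":0,"ay":0,"az":-0.12,"dx":9.5,"dy":12.9,"dz":0,"hand":1},{"ax":0,"ay":0,"az":-0.15,"dx":11.9,"dy":16.2,"dz":0,"hand":1},{"ax":0,"ay":0,"az":-0.18,"dx":14.2,"dy":19.4,"dz":0,"hand":1},{"ax":0,"ay":0,"az":-0.21,"dx":16.6,"dy":22.6,"dz":0,"hand":1},{"ax":0,"ay":0,"az":-0.24,"dx":19,"dy":25.9,"dz":0,"hand":1},{"ax":0,"ay":0,"az":-0.27,"dx":21.4,"dy":29.1,"dz":0,"hand":1},{"ax":0,"ay":0,"az":-0.3,"dx":23.7,"dy":32.3,"dz":0,"hand":1},{"ax":0,"ay":0,"az":-0.3,"dx":26.1,"dy":35.6,"dz":0,"hand":1},{"ax":0,"ay":0,"az":-0.3,"dx":28.5,"dy":38.8,"dz":0,"hand":1}]'
```

```text
t: 1.1
eef_pos: [0.4485, -0.2135, 0.2476]
ee_rot: [-2.203, 0.04, 2.203]
wrist_force: [0.3, -0.2, -0.3]
opening: 1.003
```

```bash
python3 -m creep '[{"ax":0,"ay":0,"az":0,"dx":0,"dy":0,"dz":-3.5,"hand":1},{"ax":0,"ay":0,"az":0,"dx":0,"dy":0,"dz":-7,"hand":1},{"ax":0,"ay":0,"az":0,"dx":0,"dy":0,"dz":-10.5,"hand":1},{"ax":0,"ay":0,"az":0,"dx":0,"dy":0,"dz":-13,"hand":1},{"ax":0,"ay":0,"az":0,"dx":0,"dy":0,"dz":-14,"hand":1},{"ax":0,"ay":0,"az":0,"dx":0,"dy":0,"dz":-14,"hand":1}]'
python3 - <<'E'
from h import *
from station import *
p,d=snapshot("side");cv2.imwrite("pics/s1.png",cv2.resize(p[70:230,280:480,::-1],(800,640))[:600])
from scipy.spatial.transform import Rotation as R
M=R.from_rotvec(get_obs()["ee_rot"]).as_matrix();y=M[:,1];print(get_obs()["eef_pos"],M.round(3),np.degrees(np.arctan2(y[1],y[0])))
E
```

```text
t: 1.6
eef_pos: [0.4464, -0.2147, 0.1054]
ee_rot: [-2.197, 0.038, 2.207]
wrist_force: [-0.3, -0.2, 0.5]
opening: 1.001
[ 0.44758428 -0.21518625  0.10722225] [[-0.002 -0.036 -0.999]
 [ 0.001 -0.999  0.036]
 [-1.    -0.001  0.002]] -92.06646026931253
```

View pics/s1.png

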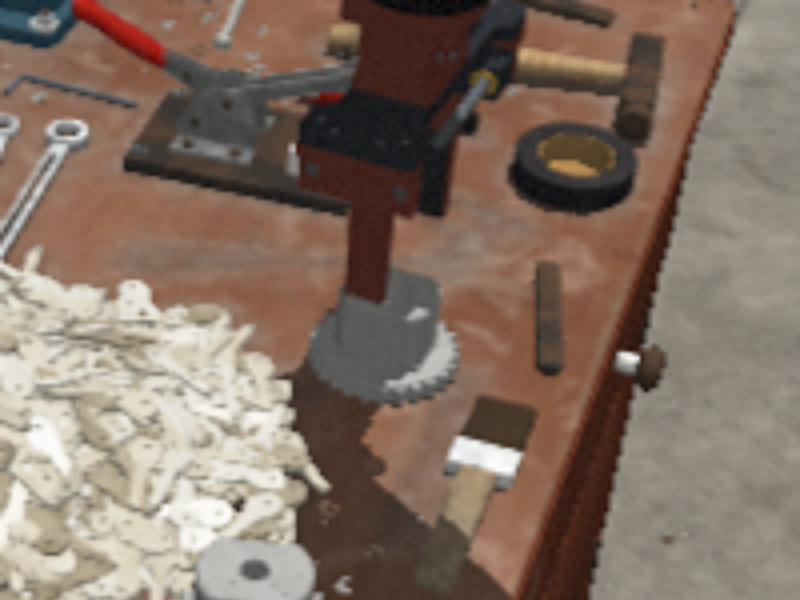

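The finger (crop (367,300)) stands over the near flat, and the pose matches the target. Now down and grip.

```bash
python3 -m creep '[{"ax":0,"ay":0,"az":0,"dx":0,"dy":0,"dz":-2,"hand":1},{"ax":0,"ay":0,"az":0,"dx":0,"dy":0,"dz":-4,"hand":1},{"ax":0,"ay":0,"az":0,"dx":0,"dy":0,"dz":-5.5,"hand":1},{"ax":0,"ay":0,"az":0,"dx":0,"dy":0,"dz":-6.4,"hand":1},{"ax":0,"ay":0,"az":0,"dx":0,"dy":0,"dz":-6.4,"hand":1},{"ax":0,"ay":0,"az":0,"dx":0,"dy":0,"dz":-6.4,"hand":1}]'
python3 -m creep '[{"ax":0,"ay":0,"az":0,"dx":0,"dy":0,"dz":0,"hand":0.6},{"ax":0,"ay":0,"az":0,"dx":0,"dy":0,"dz":0,"hand":0.5},{"ax":0,"ay":0,"az":0,"dx":0,"dy":0,"dz":0,"hand":0.4},{"ax":0,"ay":0,"az":0,"dx":0,"dy":0,"dz":0,"hand":0.3},{"ax":0,"ay":0,"az":0,"dx":0,"dy":0,"dz":0,"hand":0.3},{"ax":0,"ay":0,"az":0,"dx":0,"dy":0,"dz":0,"hand":0.3},{"ax":0,"ay":0,"az":0,"dx":0,"dy":0,"dz":0,"hand":0.3},{"ax":0,"ay":0,"az":0,"dx":0,"dy":0,"dz":0,"hand":0.3}]' 35
```

```text
t: 2.15
eef_pos: [0.4487, -0.2157, 0.0447]
ee_rot: [-2.205, 0.041, 2.202]
wrist_force: [-0.2, -1.1, -0.8]
opening: 1.0
t: 2.82
eef_pos: [0.4481, -0.2159, 0.0438]
ee_rot: [-2.204, 0.041, 2.203]
wrist_force: [-0.1, -1.6, 1.7]
opening: 0.524
```

Opening is 0.524, which is 46 mm across the flats. Lifting.

```bash
python3 -m creep '[{"ax":0,"ay":0,"az":0,"dx":0,"dy":0,"dz":2,"hand":0.3},{"ax":0,"ay":0,"az":0,"dx":0,"dy":0,"dz":4,"hand":0.3},{"ax":0,"ay":0,"az":0,"dx":0,"dy":0,"dz":7,"hand":0.3},{"ax":0,"ay":0,"az":0,"dx":0,"dy":0,"dz":10,"hand":0.3},{"ax":0,"ay":0,"az":0,"dx":0,"dy":0,"dz":12,"hand":0.3}]'
python3 -m creep '[{"ax":0,"ay":0,"az":0.11,"dx":0.3,"dy":2.2,"dz":0,"hand":0.3},{"ax":0,"ay":0,"az":0.22,"dx":0.6,"dy":4.4,"dz":0,"hand":0.3},{"ax":0,"ay":0,"az":0.33,"dx":0.9,"dy":6.6,"dz":0,"hand":0.3},{"ax":0,"ay":0,"az":0.44,"dx":1.2,"dy":8.8,"dz":0,"hand":0.3},{"ax":0,"ay":0,"az":0.55,"dx":1.5,"dy":11,"dz":0,"hand":0.3},{"ax":0,"ay":0,"az":0.66,"dx":1.8,"dy":13.2,"dz":0,"hand":0.3},{"ax":0,"ay":0,"az":0.77,"dx":2.1,"dy":15.4,"dz":0,"hand":0.3},{"ax":0,"ay":0,"az":0.88,"dx":2.4,"dy":17.6,"dz":0,"hand":0.3},{"ax":0,"ay":0,"az":0.99,"dx":2.6,"dy":19.8,"dz":0,"hand":0.3},{"ax":0,"ay":0,"az":1.1,"dx":2.8,"dy":22,"dz":0,"hand":0.3},{"ax":0,"ay":0,"az":1.21,"dx":2.9,"dy":24.2,"dz":0,"hand":0.3},{"ax":0,"ay":0,"az":1.3,"dx":3,"dy":26,"dz":0,"hand":0.3}]'
```

```text
t: 3.23
eef_pos: [0.448, -0.2151, 0.1655]
ee_rot: [-2.204, 0.039, 2.203]
wrist_force: [1.1, 0.0, -3.7]
opening: 0.521
t: 4.23
eef_pos: [0.477, 0.0464, 0.1631]
ee_rot: [1.426, 1.053, -1.428]
wrist_force: [0.2, -0.8, -3.9]
opening: 0.523
```

```bash
python3 -m creep '[{"ax":0,"ay":0,"az":0.11,"dx":0.3,"dy":2.2,"dz":0,"hand":0.3},{"ax":0,"ay":0,"az":0.22,"dx":0.6,"dy":4.4,"dz":0,"hand":0.3},{"ax":0,"ay":0,"az":0.33,"dx":0.9,"dy":6.6,"dz":0,"hand":0.3},{"ax":0,"ay":0,"az":0.44,"dx":1.2,"dy":8.8,"dz":0,"hand":0.3},{"ax":0,"ay":0,"az":0.55,"dx":1.5,"dy":11,"dz":0,"hand":0.3},{"ax":0,"ay":0,"az":0.66,"dx":1.8,"dy":13.2,"dz":0,"hand":0.3},{"ax":0,"ay":0,"az":0.77,"dx":2.1,"dy":15.4,"dz":0,"hand":0.3},{"ax":0,"ay":0,"az":0.88,"dx":2.4,"dy":17.6,"dz":0,"hand":0.3},{"ax":0,"ay":0,"az":0.96,"dx":2.6,"dy":19.4,"dz":0,"hand":0.3},{"ax":0,"ay":0,"az":1.016,"dx":2.7,"dy":20.3,"dz":0,"hand":0.3},{"ax":0,"ay":0,"az":1.016,"dx":2.7,"dy":20.3,"dz":0,"hand":0.3},{"ax":0,"ay":0,"az":1.016,"dx":2.7,"dy":20.3,"dz":0,"hand":0.3}]'
python3 - <<'E'
from h import *
from station import *
from scipy.spatial.transform import Rotation as R
o=get_obs();y=R.from_rotvec(o["ee_rot"]).as_matrix()[:,1];e=o["eef_pos"]
print(e,"jaw",np.degrees(np.arctan2(y[1],y[0])),"gear x =",np.degrees(np.arctan2(y[1],y[0]))-90)
ims=[]
for n,(u,v,s) in {"side":(262,255,75),"top":(225,190,50)}.items():
    p,d=snapshot(n);np.savez(f"{n}2.npz",p=p,d=d)
    W=world(n,d);w=W[d>0]
    ims.append(cv2.resize(p[v-s:v+s,u-s:u+s,::-1],(400,400),interpolation=cv2.INTER_CUBIC))
    q=w[(np.hypot(*(w[:,:2]-e[:2]).T)<.06)&(w[:,2]>.1)&(w[:,2]<.185)]
    f=q[(q[:,2]<.136)];print(n,"flange",len(f),cv2.minEnclosingCircle((f[:,:2]*1000).astype(np.float32)),"zmin",np.percentile(f[:,2],[1,10,50,90]))
cv2.imwrite("pics/h2.png",np.hstack(ims))
E
```

```text
t: 5.23
eef_pos: [0.5042, 0.2474, 0.1627]
ee_rot: [0.673, 1.465, -0.675]
wrist_force: [-0.3, -0.2, -4.9]
opening: 0.522
[0.50416359 0.24737309 0.16274046] jaw 40.572673507876424 gear x = -49.427326492123576
side flange 1002 ((501.52935791015625, 248.6073760986328), 46.526756286621094) zmin [0.11973341 0.12349548 0.13018477 0.13223781]Traceback (most recent call last):
  File "<stdin>", line 12, in <module>
    return _quantile_unchecked(
        a, q, axis, out, overwrite_input, method, keepdims, weights)
    return _ureduce(a,
                    func=_quantile_ureduce_func,
    ...<5 lines>...
                    overwrite_input=overwrite_input,
                    method=method)
    r = func(a, **kwargs)
    result = _quantile(arr,
                       quantiles=q,
    ...<2 lines>...
                       out=out,
                       weights=wgt)
    slices_having_nans = np.isnan(arr[-1, ...])
                                  ~~~^^^^^^^^^
IndexError: index -1 is out of bounds for axis 0 with size 0
```

Run:
```python
from h import *
from scipy.optimize import least_squares
ims=[]
for n,(u,v,s) in {"side":(262,255,75),"top":(225,190,50)}.items():
    z=np.load(f"{n}2.npz");p=z["p"]
    ims.append(cv2.resize(p[v-s:v+s,u-s:u+s,::-1],(400,400),interpolation=cv2.INTER_CUBIC))
cv2.imwrite("pics/h2.png",np.hstack(ims))
def fit(f,z0,lo,hi):
    z=np.load(f);d=z["d"];W=world("side",d);w=W[d>0]
    c=z0
    q=w[(np.hypot(*(w[:,:2]-c).T)<.058)&(w[:,2]>lo)&(w[:,2]<hi)]
    # outermost points per angle bin (camera-facing side), tooth tips
    for it in range(5):
        a=np.degrees(np.arctan2(*(q[:,:2]-c).T[::-1]));r=np.hypot(*(q[:,:2]-c).T)
        o=np.array([q[k[np.argmax(r[k])],:2] for b in range(-180,180,15) if len(k:=np.where((a>=b)&(a<b+15))[0])>3])
        o=o[np.hypot(*(o-c).T)>.038]
        c=least_squares(lambda c:np.hypot(*(o-c).T)-.0445,c,loss="soft_l1",f_scale=.001).x
    print(f,c.round(4),len(o))
fit("side0.npz",np.array([.4477,-.215]),.004,.0145)
fit("side2.npz",np.array([.504,.2475]),.122,.1355)
```

```text
side0.npz [ 0.4468 -0.2149] 18
side2.npz [0.5017 0.2499] 20
```

View pics/h2.png

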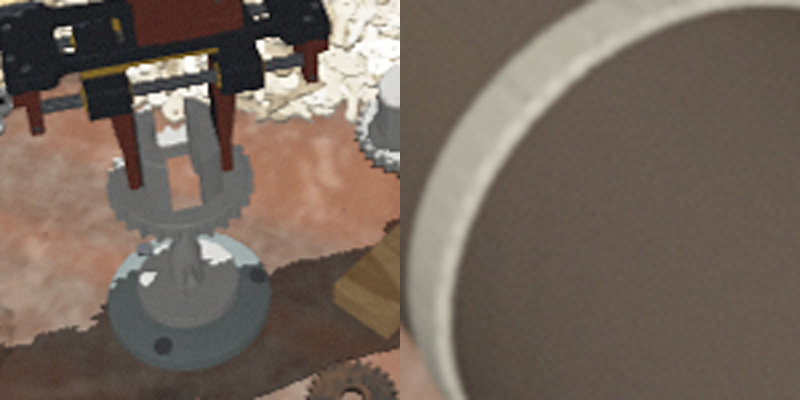

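The arm blocks the top view. In the side view the slot lines up with the keys, but the gear may sit about 3 mm off the axis. I'll go down to just above the nose and compare gear and spindle in the same image.

```bash
python3 -m creep '[{"ax":0,"ay":0,"az":0,"dx":0,"dy":0,"dz":-1.5,"hand":0.3},{"ax":0,"ay":0,"az":0,"dx":0,"dy":0,"dz":-3,"hand":0.3},{"ax":0,"ay":0,"az":0,"dx":0,"dy":0,"dz":-4,"hand":0.3},{"ax":0,"ay":0,"az":0,"dx":0,"dy":0,"dz":-4,"hand":0.3}]'
python3 - <<'E'
from h import *
from station import *
from scipy.spatial.transform import Rotation as Ro
o=get_obs();print(o["eef_pos"])
p,d=snapshot("side");np.savez("side3.npz",p=p,d=d)
W=world("side",d);w=W[d>0];c=np.array([.504,.2485])
q=w[(np.hypot(*(w[:,:2]-c).T)<.056)&(w[:,2]>.075)&(w[:,2]<.15)]
print(np.histogram(q[:,2],bins=np.arange(.075,.151,.005)))
t=q[(q[:,2]>.086)&(q[:,2]<.098)]
print("flange",cv2.minEnclosingCircle((t[:,:2]*1000).astype(np.float32)))
h=cv2.convexHull((t[:,:2]*1000).astype(np.float32));print("hull fit",cv2.fitEllipse(h))
# image comparison: leftmost/rightmost flange columns vs model of a 90 mm disc centred at guess
C=camera_info("side");K,R,T=[np.array(C[k]) for k in"KRt"]
def pj(X): a=(K@(R@np.array(X).T+T[:,None])).T; return a[:,:2]/a[:,2:]
a=np.linspace(0,2*np.pi,400)
for zz in(.083,.095):
    D=pj(np.c_[.505+.045*np.cos(a),.2485+.045*np.sin(a),np.full(400,zz)]);print(zz,"disc at axis: cols",D[:,0].min(),D[:,0].max(),"rows",D[:,1].min(),D[:,1].max())
s=60;u,v=258,258
cv2.imwrite("pics/s3.png",cv2.resize(p[v-s:v+s,u-s:u+s,::-1],(600,600),interpolation=cv2.INTER_CUBIC))
E
```

```text
t: 5.67
eef_pos: [0.504, 0.2456, 0.1216]
ee_rot: [0.672, 1.465, -0.677]
wrist_force: [-0.0, -0.2, -4.6]
opening: 0.525
[0.50404965 0.2456261  0.12157752]
(array([ 40, 134, 493, 279,  61,  55,  59,  64,  67,  77, 241, 161,  35,
        33,  37]), array([0.075, 0.08 , 0.085, 0.09 , 0.095, 0.1  , 0.105, 0.11 , 0.115,
       0.12 , 0.125, 0.13 , 0.135, 0.14 , 0.145, 0.15 ]))
flange ((501.5338134765625, 247.8264617919922), 45.418819427490234)
hull fit ((501.56024169921875, 247.86378479003906), (89.29914855957031, 90.0625991821289), 145.51901245117188)
0.083 disc at axis: cols 228.31625518953484 281.5750507061658 rows 244.12052372985613 284.8878399277695
0.095 disc at axis: cols 227.57699772259184 281.33304665558853 rows 239.4709968698869 280.25174980697375
```

View pics/s3.png

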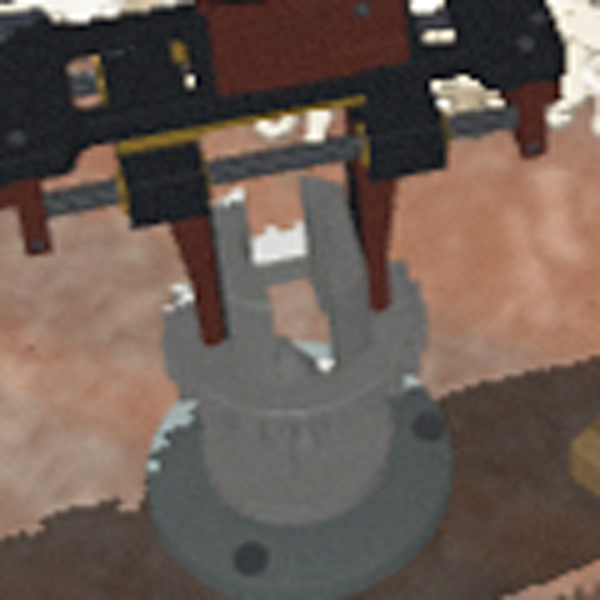

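The flange fit is clean: centre (501.55, 247.85) mm, 90 mm across. The spindle axis in the same view is (504.6, 248.5). I'll shift by +3.0 and +0.7 mm, then go down in stages watching the force.

```bash
python3 -m creep '[{"ax":0,"ay":0,"az":0,"dx":0.3,"dy":0.07,"dz":0,"hand":0.3},{"ax":0,"ay":0,"az":0,"dx":0.3,"dy":0.07,"dz":0,"hand":0.3},{"ax":0,"ay":0,"az":0,"dx":0.3,"dy":0.07,"dz":-0.5,"hand":0.3},{"ax":0,"ay":0,"az":0,"dx":0.3,"dy":0.07,"dz":-1,"hand":0.3},{"ax":0,"ay":0,"az":0,"dx":0.3,"dy":0.07,"dz":-1.5,"hand":0.3},{"ax":0,"ay":0,"az":0,"dx":0.3,"dy":0.07,"dz":-2,"hand":0.3}]'
python3 -m creep '[{"ax":0,"ay":0,"az":0,"dx":0,"dy":0,"dz":-0.3,"hand":0.3},{"ax":0,"ay":0,"az":0,"dx":0,"dy":0,"dz":-0.6,"hand":0.3},{"ax":0,"ay":0,"az":0,"dx":0,"dy":0,"dz":-0.9,"hand":0.3},{"ax":0,"ay":0,"az":0,"dx":0,"dy":0,"dz":-0.9,"hand":0.3}]'
```

```text
t: 6.22
eef_pos: [0.5079, 0.2482, 0.1031]
ee_rot: [0.673, 1.464, -0.673]
wrist_force: [0.4, -0.9, -4.0]
opening: 0.52
t: 6.55
eef_pos: [0.5077, 0.2482, 0.094]
ee_rot: [0.672, 1.465, -0.673]
wrist_force: [-0.2, -1.2, -3.8]
opening: 0.521
```

There's no contact, and the underside is already below the key tops. Continuing.

```bash
python3 -m creep '[{"ax":0,"ay":0,"az":0,"dx":0,"dy":0,"dz":-0.4,"hand":0.3},{"ax":0,"ay":0,"az":0,"dx":0,"dy":0,"dz":-0.8,"hand":0.3},{"ax":0,"ay":0,"az":0,"dx":0,"dy":0,"dz":-1.2,"hand":0.3},{"ax":0,"ay":0,"az":0,"dx":0,"dy":0,"dz":-1.6,"hand":0.3},{"ax":0,"ay":0,"az":0,"dx":0,"dy":0,"dz":-1.9,"hand":0.3},{"ax":0,"ay":0,"az":0,"dx":0,"dy":0,"dz":-2.1,"hand":0.3},{"ax":0,"ay":0,"az":0,"dx":0,"dy":0,"dz":-2.1,"hand":0.3}]'
python3 - <<'E'
from h import *
from station import *
p,d=snapshot("side")
W=world("side",d);w=W[d>0];c=np.array([.504,.2485])
q=w[(np.hypot(*(w[:,:2]-c).T)<.05)&(np.hypot(*(w[:,:2]-c).T)>.034)&(w[:,2]>.02)&(w[:,2]<.06)]
print(np.histogram(q[:,2],bins=np.arange(.02,.061,.003)))
E
```

```text
t: 7.13
eef_pos: [0.5077, 0.2482, 0.0731]
ee_rot: [0.673, 1.465, -0.673]
wrist_force: [-0.1, -0.7, -4.7]
opening: 0.525
(array([  3,   0,   0,  31,  66,  74, 224, 224,   6,   0,   2,   2,   2]), array([0.02 , 0.023, 0.026, 0.029, 0.032, 0.035, 0.038, 0.041, 0.044,
       0.047, 0.05 , 0.053, 0.056, 0.059]))
```

Flange top is at about 41 mm against 40 mm when home, so 1–2 mm remain. I'll lower a little further and then release gently.

```bash
python3 -m creep '[{"ax":0,"ay":0,"az":0,"dx":0,"dy":0,"dz":-0.1,"hand":0.3},{"ax":0,"ay":0,"az":0,"dx":0,"dy":0,"dz":-0.15,"hand":0.3},{"ax":0,"ay":0,"az":0,"dx":0,"dy":0,"dz":-0.15,"hand":0.3},{"ax":0,"ay":0,"az":0,"dx":0,"dy":0,"dz":-0.15,"hand":0.6},{"ax":0,"ay":0,"az":0,"dx":0,"dy":0,"dz":-0.15,"hand":0.8},{"ax":0,"ay":0,"az":0,"dx":0,"dy":0,"dz":-0.15,"hand":1},{"ax":0,"ay":0,"az":0,"dx":0,"dy":0,"dz":-0.15,"hand":1},{"ax":0,"ay":0,"az":0,"dx":0,"dy":0,"dz":-0.15,"hand":1},{"ax":0,"ay":0,"az":0,"dx":0,"dy":0,"dz":-0.15,"hand":1}]'
```

```text
t: 7.93
eef_pos: [0.5081, 0.2484, 0.0723]
ee_rot: [0.673, 1.464, -0.673]
wrist_force: [0.8, 0.4, -0.0]
opening: 0.939
```

```bash
python3 -m creep '[{"ax":0,"ay":0,"az":0,"dx":0,"dy":0,"dz":0,"hand":1},{"ax":0,"ay":0,"az":0,"dx":0,"dy":0,"dz":2,"hand":1},{"ax":0,"ay":0,"az":0,"dx":0,"dy":0,"dz":5,"hand":1},{"ax":0,"ay":0,"az":0,"dx":0,"dy":0,"dz":8.5,"hand":1},{"ax":0,"ay":0,"az":0,"dx":0,"dy":0,"dz":12,"hand":1},{"ax":0,"ay":0,"az":0,"dx":0,"dy":-4,"dz":15,"hand":1},{"ax":0,"ay":0,"az":0,"dx":0,"dy":-8,"dz":15,"hand":1},{"ax":0,"ay":0,"az":0,"dx":0,"dy":-12,"dz":15,"hand":1},{"ax":0,"ay":0,"az":0,"dx":0,"dy":-16,"dz":15,"hand":1},{"ax":0,"ay":0,"az":0,"dx":0,"dy":-20,"dz":15,"hand":1},{"ax":0,"ay":0,"az":0,"dx":0,"dy":-20,"dz":15,"hand":1}]'
python3 - <<'E'
from h import *
from station import *
ims=[]
for n,(u,v,s) in {"side":(257,275,50),"top":(232,190,40)}.items():
    p,d=snapshot(n);W=world(n,d);w=W[d>0];c=np.array([.505,.2485]);r=np.hypot(*(w[:,:2]-c).T)
    ims.append(cv2.resize(p[v-s:v+s,u-s:u+s,::-1],(400,400),interpolation=cv2.INTER_CUBIC))
    t=w[(r<.056)&(w[:,2]>.034)&(w[:,2]<.046)]
    print(n,len(t),"flange",cv2.minEnclosingCircle((t[:,:2]*1000).astype(np.float32)))
    t=w[(r<.052)&(r>.034)&(w[:,2]>.0375)&(w[:,2]<.05)]
    if len(t)>20:
        A=np.c_[t[:,:2]-c,np.ones(len(t))];k=np.linalg.lstsq(A,t[:,2],rcond=None)[0];print("  flange top z",k[2],"tilt",k[:2])
    t=w[(r<.036)&(w[:,2]>.074)&(w[:,2]<.09)]
    if len(t)>20: print("  collar top z",np.median(t[:,2]),cv2.minAreaRect((t[:,:2]*1000).astype(np.float32)))
    t=w[(np.hypot(*(w[:,:2]-[.429,.037]).T)<.04)&(w[:,2]>.047)&(w[:,2]<.058)]
    if len(t)>20: print("  plain",len(t),cv2.minAreaRect((t[:,:2]*1000).astype(np.float32)))
cv2.imwrite("pics/f.png",np.hstack(ims))
E
```

```text
t: 8.85
eef_pos: [0.5081, 0.0384, 0.2214]
ee_rot: [0.678, 1.46, -0.686]
wrist_force: [-0.0, -0.1, 0.0]
opening: 1.004
side 929 flange ((504.8067321777344, 250.21351623535156), 45.97785568237305)
  flange top z 0.03985417088476881 tilt [ 0.0027912  -0.00028198]
  collar top z 0.07986158142264936 ((505.44024658203125, 250.6420135498047), (46.26060485839844, 55.86754608154297), 40.804931640625)
  plain 451 ((428.006103515625, 37.298484802246094), (58.269935607910156, 50.650089263916016), 20.45207405090332)
top 482 flange ((507.1138916015625, 249.96762084960938), 45.28676223754883)
  flange top z 0.03994435122727719 tilt [-0.00308538 -0.00300118]
  collar top z 0.07973898986857399 ((506.91357421875, 250.25057983398438), (46.62386703491211, 55.79619598388672), 41.88741683959961)
  plain 195 ((422.2013244628906, 48.797088623046875), (57.505977630615234, 22.972606658935547), 28.09703826904297)
```

View pics/f.png

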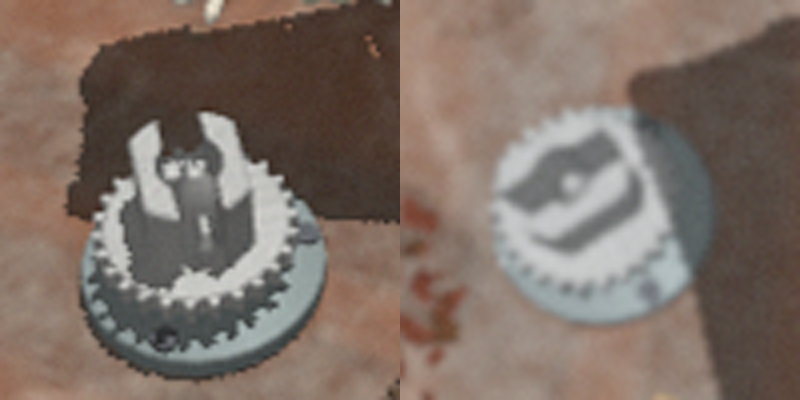

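The gear is seated: flange top at 39.9 mm (40 expected), level, axis about 2 mm off, slot along the keys. The plain gear hasn't moved (side view: 428.0, 37.3 mm), and the hand is clear. Handing in.

```bash
python3 -c "
from station import *
print(job_done())"
```

```text
the job is handed in; nothing more can be done
None
```

I fitted the slotted gear onto the keyed spindle, fully home on the shoulder, let go, and handed the job in at about 9 s of the 40 s allowed. I gripped it by its flats, turned it +132.7° while carrying it, and corrected a 3 mm offset above the nose before lowering. The wrist force stayed below about 5 N at every reading.

Last checks against the judging limits:

| Check | Measured | Limit or nominal |
|---|---|---|
| Flange top height | 39.9 mm | 40 mm when seated |
| Collar top height | 79.8 mm | 80 mm when seated |
| Tilt | below 0.005 rad | 0.12 rad |
| Axis offset from spindle | about 2 mm | 10 mm |
| Slot against keys | about 1° | 20° (0.35 rad) |

The hand was clear, with wrist force near zero.

- **Plain gear:** the side view shows it within about 0.2 mm of where it started. In the final top view the numbers disagreed, (422, 49) mm and half the usual width. I put that down to the arm hiding part of it, so I relied on the side view.
- **Key angle:** rough early fits gave −47° to −67°. Measuring only the key ends gave about −49° in both views, and I used that.
- **Speed:** I did not measure the gear's speed or take a second look to confirm it was at rest.

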